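Change the filter plate in the bench photometer and lock it

ROBOT

A 6-joint arm with a two-finger parallel gripper is mounted at the origin on the work surface. World frame = base frame: x ahead of the robot, y to its left, z up, the work surface at z = 0. Lengths are in mm, angles in rad, forces in N, time in s.
With the tool pointing down it reaches from about 325 to 775 mm from the base axis. Payload 5.5 kg.
Tool frame: the origin (TCP) lies between the finger pads; the fingertips stand 17 mm ahead of it and the grasp point (between the pads) lies 2 mm behind it (r.tip_extent is the distance from the TCP to the fingertips, in mm); z points along the fingers, y is the line along which they close (so a half turn about z gives the same grasp; the last joint's range is limited). The gripper opens to 88 mm and grips with 3 to 60 N. Pads are 20 mm wide; open, the fingers measure 115 mm over their backs; the gripper's body (75 mm by 178 mm) begins 61 mm behind the grasp point.
Start: joints at [1.047, 0.091, 1.231, -0, 1.82, -0.057], TCP at [270.025, 535.82, 239.631] pointing down, gripper open.
Joint ranges: [-2.87, 2.87], [-0.86, 2.18], [0.17, 2.46], [-1.51, 4.65], [0.06, 2.69], [-2.65, 2.65]. Speed limits (rad/s): [2.57, 2.57, 3.01, 3.14, 3.14, 3.14].

INTERFACE

Orientations are given as a unit quaternion [x, y, z, w].
In Python, from workcell import r gives the robot as it stands.
- The arm moves only by the tool drive_tool, never from a script. Its argument "moves" is a list of rows, each an object with "claw": the closure, from 0 (fully open) to 1 (shut); "linear": the shift along the tool's x, y, z in units of 30 mm (1.0 is 30 mm), a list of three; "rot": the turn, a rotation vector about the tool's x, y, z in units of 6 degrees (1.0 is 6 degrees), a list of three. A call has 1 to 12 rows; each row shifts and turns the commanded pose from where the row before left it, along the tool's axes as they then stand; what a row does not reach is not made up. A row lasts 1/12 s, in which the tool goes at most 41.7 mm and 7.16 degrees, less where a joint would pass 70% of its speed; a pose out of reach is approached as far as the arm can. A call is refused whole if a number of a shift passes 1 or a number of a turn 1, either way. A call with a gripper value outside its range is refused whole. The fingers move at their own pace and stop on an object; "force" is the grip in N (left out, the last holds). Time passes only in rows, so rows that do not move let the fingers close. It gives the time, the measured TCP pose, the force, the opening and the grip force at its end, in the units of the state.
- r.sense(): the state, without advancing time (a new reading comes with each control period).
- r.get_image(name): name is "scene" or "side" or "wrist"; returns the picture (480x640x3 uint8, red, green, blue); there is no depth.
- r.get_calibration(name): a dict with "mtx" (3x3 intrinsics, pixels), "R" (3x3) and "t" (3): a world point X has camera coordinates R X + t; the wrist camera has in their place "tool_from_camera" (4x4, takes a point from camera to tool coordinates, whose origin is the TCP and whose axes are the flange's). Camera axes: x right, y down, z forward; pixel columns grow to the right and rows downward; lengths in mm; the calibration is good to about 2 mm. The wrist camera is an equidistant fisheye: a pixel r from the principal point sees the ray r / f radians off the axis. A picture is of the moment at which its call begins: read the wrist's pose just before it. get_calibration takes no time and is no camera call.
- r.finish_job(): hands the job in; it is judged then, once.
The state is a dict: "clock": time; "q": joint angles; "qvel": joint speeds; "tau": joint torques, N m; "tcp_pos": TCP position; "tool_rot": TCP orientation; "ft_force": force on the tool from outside, world axes, zero at the start; "wrist_torque": the same for the moment, N m; "grip_width": finger opening in mm; "finger_force": force on a finger pad.
Only numpy, scipy, OpenCV 4.12 (cv2) and the standard library are available. Lean on these libraries where they do the work, as an engineer would, in place of code of your own. Each camera call takes 0.05 s, during which the arm holds its last target. There are 200 camera calls.

TASK

Change the filter in the bench photometer: take the white-handled filter plate out of the photometer's sloping slot and put it fully down into the empty rack slot marked with white tags, then slide the orange-handled plate from the rack fully home into the photometer's slot. With the orange plate home, press the red lever down until its catch clicks over it and it stays down by itself. Leave the blue-handled plate, the glassware, bottles, boxes and cap where they stand.

Things in the scene. Friction and masses are not known exactly. Their poses are not given: they have to be found in the camera images.
- photometer: Bench photometer: grey wedge-shaped housing, paler sloping top, 196 mm deep (x) by 200 mm wide (y), fixed. Origin: centre of its underside on the bench; x points from its low front (52 mm high, nearest the robot) to its high back (142 mm). The top rises 30 degrees towards +x. A red lever stands on its +y side, hinged near the back and pointing forward.
- bay: Slot in the sloping top. Origin: middle of its mouth, on the slope, 95 mm above the bench. z square out of the slope (leaning 30 degrees to the front), x up the slope, y along the slot. 60 mm long (y), 9 mm wide (x) below a 5 mm chamfer, 50 mm deep. A plate is home when its bar lies on the slope, its origin and axes on these (either way round). The slope spans x -85 to 95, y -75 to 125 mm.
- lever (a joint): Angle of the red sprung lever: 0 = up (its spring returns it there), 0.75 = hard down on its stop. Pressed past about 0.72, a brass spring catch on the slope beside it snaps over its side nose and holds it at about 0.70 when let go. Pressing takes up to about 12 N at the pad. The hinge axis is parallel to the bay's y.
- lever_pad (a point): Middle of the top face of the lever's finger pad (40 by 30 mm), 135 mm from the hinge. Axes turn with the lever: z out of the pad, y along the hinge axis, x towards the hinge. At y = 74 mm in the bay frame; 115 mm off the slope when up, 28 when down. Arm 24 mm wide; 70 mm from the hinge a steel toe reaches to the bay's y = 42 and closes over the plate's bar end.
- lever_hinge (a point): Middle of the lever's hinge axis, at x = 70, y = 74, z = 12 mm in the bay's frame.
- rack: Grey filter rack, 168 mm long (x), 128 mm wide (y), 60 mm high, fixed. Origin: centre of its underside. Three upright slots at x = -52, 0 and +52 mm, each 60 mm along y, 9 mm wide in x below a 5 mm chamfer, 54 mm deep. A plate is fully down when its bar lies on the rack's top.
- free_slot (a point): Middle of the mouth of the empty, white-tagged rack slot, on the rack's top face (60 mm above the bench). Axes as the rack's: z up, x across the slot, y along the slot. A white tag 22 by 10 mm lies on the rack top beyond each end of this slot, 57 mm from its middle.
- orange_plate: Filter plate, orange handle, amber glass, 80 g; starts upright in the rack. Origin: middle of its handle bar's underside; z from blade to handle, y along the bar, x through the thickness. Bar 12 (x) by 96 (y) mm, z 0 to 12. Grip tab 12 by 30 mm, z 12 to 43. Blade 5 mm thick, 56 wide, down to z -41; then a foot 3 thick, 50 wide, to z -48 mm.
- white_plate: The same filter plate with white handle, starting fully home in the photometer's slot.
- blue_plate: The same filter plate with blue handle, standing in the rack; leave it there.
- beaker: Glass beaker, 64 mm across, 85 mm high, in front of the photometer. Origin: centre of its underside.
- flask: Amber conical flask, 72 mm across the foot, 116 mm high, behind the rack. Origin: centre of its underside.
- vial: Glass vial with red cap, 28 mm across, 70 mm high, between rack and photometer. Origin: centre of its underside.
- wash_bottle: Clear wash bottle with red cap, 60 mm across, 160 mm high, behind the photometer. Origin: centre of its underside.
- reagent_box: White and green reagent carton, 80 by 110 by 90 mm high. Origin: centre of its underside.
- kit_box: White and red reagent carton, 80 by 110 by 90 mm high. Origin: centre of its underside.
- cap_a: Red screw cap, 26 mm across, 12 mm high, in front of the rack. Origin: centre of its underside.
There are look-alikes about, which are no part of the job. Of the things like the white_plate, leave any that is yellow; of the rest the smaller one is meant.

How it is judged (in metres and radians):
On the way, in this order (a step that is already met when the one before it is completed fails the run):
1. the orange plate is fully home in the photometer's slot while the lever is still up (x of orange_plate in the frame of bay between -0.005 and 0.005 m and y of orange_plate in the frame of bay between -0.006 and 0.006 m and z of orange_plate in the frame of bay between -0.005 and 0.005 m and angle between the z axis of orange_plate and the z axis of bay, either way round below 0.12 rad and value of joint lever below 0.3 rad), for 0.2 s.
2. the lever has been pressed down past its catch (value of joint lever above 0.66 rad), for 0.2 s.
At the end, for the whole second after the job is handed in: Orange plate home in the photometer slot and white plate fully down in the white-tagged rack slot (each within 4 mm of depth, 5 mm across, 6 mm along, 0.12 rad), both at rest; the lever held down by its catch (above 0.66 rad); blue plate and bystanders not moved (x of orange_plate in the frame of bay between -0.005 and 0.005 m and y of orange_plate in the frame of bay between -0.006 and 0.006 m and z of orange_plate in the frame of bay between -0.004 and 0.004 m and angle between the z axis of orange_plate and the z axis of bay, either way round below 0.12 rad and x of white_plate in the frame of free_slot between -0.005 and 0.005 m and y of white_plate in the frame of free_slot between -0.006 and 0.006 m and z of white_plate in the frame of free_slot between -0.004 and 0.004 m and angle between the z axis of white_plate and the z axis of free_slot, either way round below 0.12 rad and linear speed of each of orange_plate, white_plate below 0.02 m/s and value of joint lever above 0.66 rad); the robot touches nothing.
It fails at once if the blue plate is shifted by more than 10 mm (distance of blue_plate from where it was at the start of the episode above 0.01 m).
It fails at once if a bystander (beaker, flask, vial, wash bottle, carton or cap) is shifted by more than 25 mm (distance of any of beaker, flask, vial, wash_bottle, reagent_box, kit_box, cap_a from where it was at the start of the episode above 0.025 m).
It also fails if it takes over 72 s, if anything falls off the work surface, if the arm or the gripper's body presses on something with over 40 N, if the wrist force passes 120 N, or if a joint passes its speed limit or range.

## Working session

There is one attempt and no reset: what is moved stays moved. The work goes in short steps, Python scripts to look and compute and a tool call to move; the robot and the scene stay as the last step left them, time stands still between calls to the robot, and variables do not carry over. Pictures are saved under pics/ and viewed, at most 13 in all, crops included, and the job is handed in when it is done.

Besides the shell and the picture viewer there is one more tool, called after ">>>" as a command line: name --argument value ..., lists and objects as JSON in quotes. drive_tool: Moves the arm, as the interface text tells. Its arguments: {"type":"object","properties":{"moves":{"type":"array"},"force":{"type":"number"}},"required":["moves"]}

```bash
ls; mkdir -p pics; python3 - <<'E'
from workcell import r
import cv2,numpy as np
for n in("scene","side"):
    cv2.imwrite(f"pics/{n}0.png",r.get_image(n)[:,:,::-1]); c=r.get_calibration(n); print(n,{k:np.round(v,3).tolist() for k,v in c.items()})
s=r.sense();print({k:np.round(v,3).tolist() for k,v in s.items()}); print({k:np.round(v,3).tolist() for k,v in r.get_calibration("wrist").items()})
cv2.imwrite("pics/wrist0.png",r.get_image("wrist")[:,:,::-1])
E
```

```text
pics
scene {'mtx': [[507.966, 0.0, 322.142], [0.0, 507.966, 239.386], [0.0, 0.0, 1.0]], 'R': [[-0.38, 0.925, -0.005], [0.801, 0.326, -0.501], [-0.462, -0.195, -0.865]], 't': [235.337, -395.433, 1658.823]}
side {'mtx': [[457.913, 0.0, 325.341], [0.0, 457.913, 243.75], [0.0, 0.0, 1.0]], 'R': [[0.994, -0.111, 0.02], [-0.051, -0.6, -0.798], [0.101, 0.792, -0.602]], 't': [-582.732, 113.449, 1063.121]}
{'clock': 0.1, 'q': [1.047, 0.092, 1.232, -0.0, 1.82, -0.057], 'qvel': [-0.002, -0.001, -0.004, -0.001, -0.001, 0.0], 'tau': [0.002, -44.786, -40.757, 0.07, 0.028, -0.0], 'tcp_pos': [269.907, 535.605, 238.61], 'tool_rot': [0.231, 0.973, -0.001, -0.0], 'ft_force': [1.057, 0.565, 0.068], 'wrist_torque': [-0.015, -0.02, -0.037], 'finger_force': 0.0, 'grip_width': 87.784}
{'mtx': [[371.648, 0.0, 324.775], [0.0, 371.648, 241.265], [0.0, 0.0, 1.0]], 'tool_from_camera': [[-0.001, -0.959, -0.284, 78.495], [1.0, -0.001, -0.001, -0.47], [0.001, -0.284, 0.959, -144.161], [0.0, 0.0, 0.0, 1.0]]}
```

View pics/scene0.png

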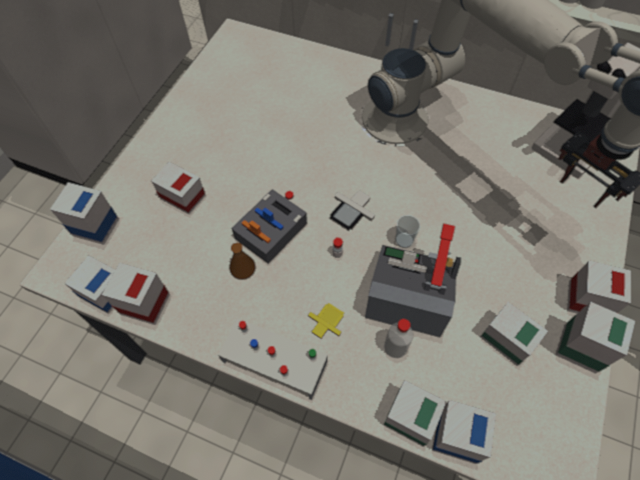

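View pics/side0.png

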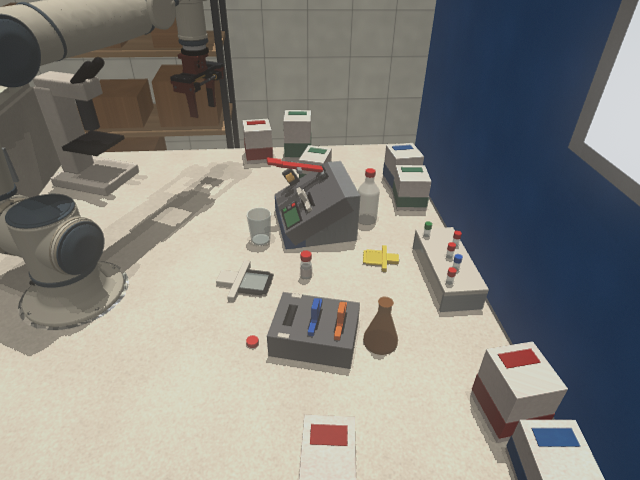

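The scene view shows three candidates for the white plate: a pale plate lying on the bench at scene (350,210) / side (245,283), a yellow one at (327,320) / (381,258), and the white-handled one in the photometer slot at (405,258) / (303,200). The last one fits, being white and in the slot. The blue and orange plates in the rack are at scene (268,215) and (257,231). I'll confirm this in an enlarged crop.

```bash
cat > h.py <<'E'
from workcell import r
import cv2,numpy as np
from scipy.spatial.transform import Rotation as Ro
def ray(n,px,pose=None):
    c=r.get_calibration(n); K=c["mtx"]; u=np.array([(px[0]-K[0,2])/K[0,0],(px[1]-K[1,2])/K[1,1]])
    if n!="wrist":
        R=np.array(c["R"]); d=R.T@np.r_[u,1]; return -R.T@np.array(c["t"]),d/np.linalg.norm(d)
    a=np.linalg.norm(u); d=np.r_[u/max(a,1e-9)*np.sin(a),np.cos(a)]
    T=np.array(c["tool_from_camera"]); p,q=pose; M=Ro.from_quat(q).as_matrix()
    return np.array(p)+M@T[:3,3], M@T[:3,:3]@d
def onplane(o,d,p0,n): return o+d*((np.array(p0)-o)@n/(d@n))
def onz(o,d,z): return onplane(o,d,[0,0,z],np.array([0,0,1.]))
def tri(rays):
    A=sum(np.eye(3)-np.outer(d,d) for o,d in rays); b=sum((np.eye(3)-np.outer(d,d))@o for o,d in rays)
    X=np.linalg.solve(A,b); return X,[round(float(np.linalg.norm(np.cross(X-o,d))),1) for o,d in rays]
def proj(n,X,pose=None):
    c=r.get_calibration(n);K=c["mtx"]
    if n!="wrist": x=np.array(c["R"])@X+np.array(c["t"]); return np.array([K[0,0]*x[0]/x[2]+K[0,2],K[1,1]*x[1]/x[2]+K[1,2]])
    T=np.array(c["tool_from_camera"]);p,q=pose; M=Ro.from_quat(q).as_matrix(); x=T[:3,:3].T@(M.T@(np.array(X)-p)-T[:3,3])
    a=np.arctan2(np.hypot(x[0],x[1]),x[2]); return np.array([K[0,2],K[1,2]])+K[0,0]*a*x[:2]/np.hypot(x[0],x[1])
E
python3 - <<'E'
from h import *
S=cv2.imread("pics/scene0.png");D=cv2.imread("pics/side0.png")
cr=lambda I,x,y:cv2.resize(I[y:y+100,x:x+133],(400,300),interpolation=cv2.INTER_CUBIC)
cv2.imwrite("pics/crop1.png",np.vstack([np.hstack([cr(S,340,220),cr(D,250,140)]),np.hstack([cr(S,225,180),cr(D,250,285)])]))
for nm,a,b in [("white",(405,258),(303,200)),("orange",(257,231),(341,313)),("blue",(268,215),(316,308)),("vialcap",(338,243),(306,257)),("lever pad",(447,232),(277,162)),("bench white",(350,210),(245,283))]:
    X,e=tri([ray("scene",a),ray("side",b)]); print(nm,X.round(0),e)
E
```

```text
white [544. 193. 109.] [2.9, 2.9]
orange [ 595. -197.   78.] [0.2, 0.2]
blue [ 544. -188.   88.] [0.6, 0.6]
vialcap [539.  12.  60.] [1.3, 1.3]
lever pad [481. 268. 184.] [3.4, 3.4]
bench white [392.  -6.   4.] [0.2, 0.2]
```

View pics/crop1.png

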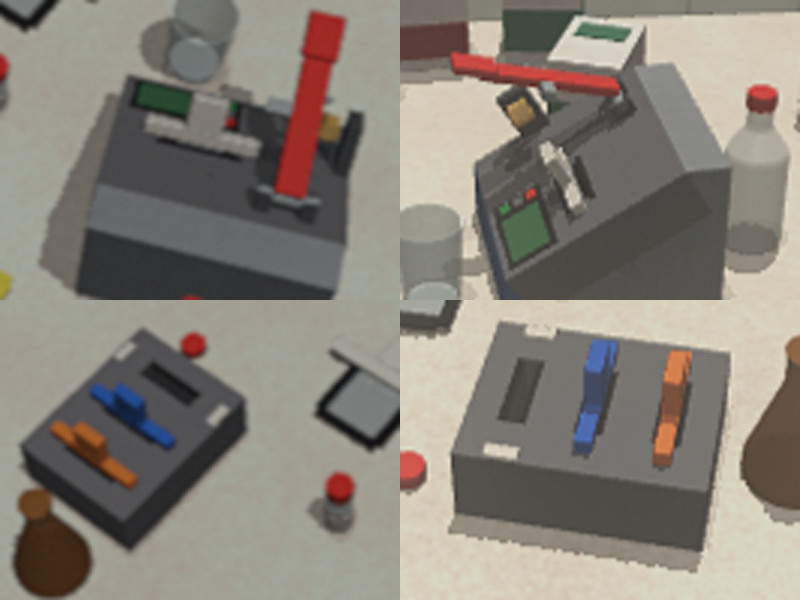

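The crop confirms it: the white-handled plate sits in the photometer slot (scene (405,258)) and is the smaller white one. The bench piece is larger, and the yellow one is excluded. The rack's empty slot with white tags is at scene (282,208), with blue in the middle and orange at the far end. Next I'll bring the wrist camera over the photometer.

>>> drive_tool --moves '[{"claw": 0,"linear": [-0.9,-0.4,-0.5],"rot": [0,0,0]},{"claw": 0,"linear": [-0.9,-0.4,-0.5],"rot": [0,0,0]},{"claw": 0,"linear": [-0.9,-0.4,-0.5],"rot": [0,0,0]},{"claw": 0,"linear": [-0.9,-0.4,-0.5],"rot": [0,0,0]},{"claw": 0,"linear": [-0.9,-0.4,0],"rot": [0,0,0]},{"claw": 0,"linear": [-0.9,-0.4,0],"rot": [0,0,0]},{"claw": 0,"linear": [-0.9,-0.4,0],"rot": [0,0,0]},{"claw": 0,"linear": [-0.9,-0.4,0],"rot": [0,0,0]},{"claw": 0,"linear": [-0.9,-0.4,0],"rot": [0,0,0]},{"claw": 0,"linear": [-0.9,-0.4,0],"rot": [0,0,0]},{"claw": 0,"linear": [-0.9,-0.4,0],"rot": [0,0,0]},{"claw": 0,"linear": [-0.9,-0.4,0],"rot": [0,0,0]}]'

```text
clock: 1.15
tcp_pos: [495.2, 260.1, 299.3]
tool_rot: [0.231, 0.973, -0.0, -0.0]
ft_force: [-0.2, -0.2, 0.2]
grip_width: 87.8
finger_force: 0.0
```

>>> drive_tool --moves '[{"claw": 0,"linear": [-0.9,-0.9,0],"rot": [0,0,0]},{"claw": 0,"linear": [-0.9,-0.4,0],"rot": [0,0,0]},{"claw": 0,"linear": [0,0,0],"rot": [0,0,0]},{"claw": 0,"linear": [0,0,0],"rot": [0,0,0]},{"claw": 0,"linear": [0,0,0],"rot": [0,0,0]}]'

```text
clock: 1.57
tcp_pos: [525.0, 202.7, 299.4]
tool_rot: [0.231, 0.973, 0.0, -0.0]
ft_force: [0.8, 0.3, 1.0]
grip_width: 87.9
finger_force: 0.0
```

```bash
cat > snap.py <<'E'
import sys,json
from h import *
s=r.sense(); im=r.get_image("wrist"); n=sys.argv[1]
cv2.imwrite(f"pics/{n}.png",im[:,:,::-1]); json.dump([list(map(float,s["tcp_pos"])),list(map(float,s["tool_rot"]))],open(n+".json","w"))
print(s["clock"],np.round(s["tcp_pos"],1),np.round(s["tool_rot"],4),np.round(s["q"],2))
E
python3 snap.py w1
```

```text
1.5667 [525.  202.7 299.4] [ 2.313e-01  9.729e-01  1.000e-04 -4.000e-04] [ 0.31  0.01  1.21  0.    1.92 -0.8 ]
```

View pics/w1.png

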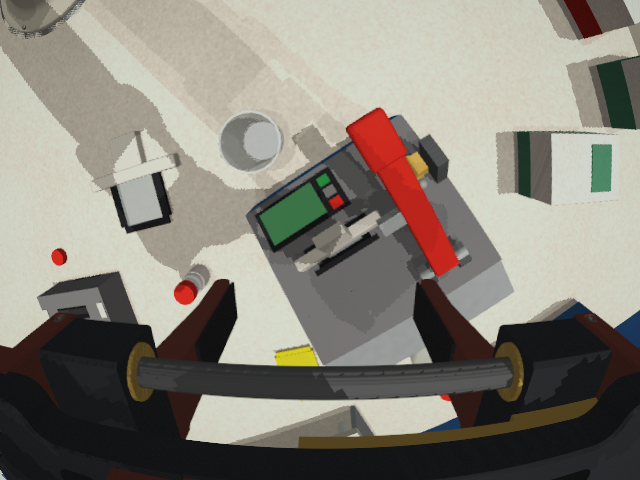

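The wrist view shows the white plate's bar from (300,268) to (380,215) and its tab near (325,235). The toe end is near (395,220) and the pad at (365,125). The tool needs about 57° of yaw and then a 30° tilt to face the slope.

>>> drive_tool --moves '[{"claw": 0,"linear": [0,0,0],"rot": [0,0,1]},{"claw": 0,"linear": [0,0,0],"rot": [0,0,1]},{"claw": 0,"linear": [0,0,0],"rot": [0,0,1]},{"claw": 0,"linear": [0,0,0],"rot": [0,0,1]},{"claw": 0,"linear": [0,0,0],"rot": [0,0,1]},{"claw": 0,"linear": [0,0,0],"rot": [0,0,1]},{"claw": 0,"linear": [0,0,0],"rot": [0,0,1]},{"claw": 0,"linear": [0,0,0],"rot": [0,0,1]},{"claw": 0,"linear": [0,0,0],"rot": [0,0,1]},{"claw": 0,"linear": [0,0,0],"rot": [0,0,0.5]}]'

```text
clock: 2.45
tcp_pos: [524.4, 203.9, 299.8]
tool_rot: [0.669, 0.744, 0.0, -0.0]
ft_force: [0.5, -0.1, -0.5]
grip_width: 87.6
finger_force: 0.0
```

>>> drive_tool --moves '[{"claw": 0,"linear": [0,-0.6,0],"rot": [-1,0,0]},{"claw": 0,"linear": [0,-0.6,0],"rot": [-1,0,0]},{"claw": 0,"linear": [-0.2,-0.6,0],"rot": [-1,0,0]},{"claw": 0,"linear": [-0.2,-0.6,0],"rot": [-1,0,0]},{"claw": 0,"linear": [0,-0.5,0],"rot": [-1,0,0]},{"claw": 0,"linear": [0,0,0],"rot": [0,0,0]},{"claw": 0,"linear": [0,0,0],"rot": [0,0,0]},{"claw": 0,"linear": [0,0,0],"rot": [0,0,0]}]'

```text
clock: 3.12
tcp_pos: [442.6, 182.2, 284.1]
tool_rot: [0.644, 0.72, 0.194, 0.173]
ft_force: [0.7, -0.3, 0.9]
grip_width: 87.6
finger_force: 0.0
```

```bash
python3 snap.py w2
```

```text
3.1167 [442.6 182.2 284.1] [0.644  0.7197 0.1938 0.1727] [ 0.43 -0.68  1.86 -0.16  1.46  0.29]
```

View pics/w2.png

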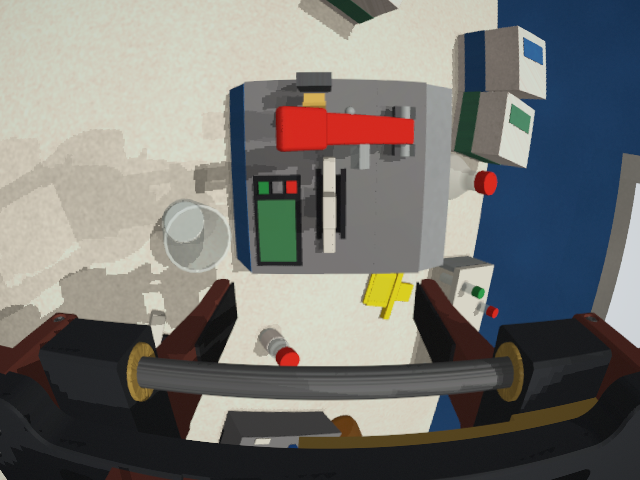

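The tilted view shows the white bar nearly vertical at column 329, rows 157–253, with no interference. The lever toe is at (364,155), clear of the bar. Next I'll extract the bar ends from both wrist views.

```bash
python3 - <<'E'
from h import *
import json
B={}
for n,(x0,y0,x1,y1),f in [("w1",(285,195,400,285),5),("w2",(305,145,350,265),5)]:
    im=cv2.imread(f"pics/{n}.png"); hsv=cv2.cvtColor(im,cv2.COLOR_BGR2HSV)[y0:y1,x0:x1]
    m=((hsv[...,2]>150)&(hsv[...,1]<70)).astype(np.uint8)
    nn,l,s,c=cv2.connectedComponentsWithStats(m)
    k=1+np.argmax(s[1:,4]); cn,_=cv2.findContours((l==k).astype(np.uint8),0,2)
    hull=cv2.approxPolyDP(cv2.convexHull(cn[0]),1.5,True)[:,0]+[x0,y0]
    rc=cv2.minAreaRect(cn[0]); print(n,s[k],"hull",hull.tolist(),"rect",(np.array(cv2.boxPoints(rc))+[x0,y0]).round(1).tolist())
    if n=="w1": a=im[y0:y1,x0:x1]
    else: b=im[y0:y1,x0:x1]
o=np.zeros((600,800,3),np.uint8); A=cv2.resize(a,None,fx=4.6,fy=4.6,interpolation=0); o[:A.shape[0],:A.shape[1]]=A
Bq=cv2.resize(b,None,fx=5,fy=5,interpolation=0); o[:Bq.shape[0],545:545+Bq.shape[1]]=Bq
cv2.imwrite("pics/crop2.png",o)
E
```

```text
w1 [ 46  17  49  42 617] hull [[378, 214], [379, 217], [373, 227], [331, 253], [340, 225], [373, 212]] rect [[321.0, 236.6], [372.6, 205.1], [382.8, 221.9], [331.3, 253.4]]
w2 [ 18  52  13  56 697] hull [[335, 197], [335, 251], [324, 252], [323, 197]] rect [[323.0, 197.0], [335.0, 197.0], [335.0, 252.0], [323.0, 252.0]]
```

View pics/crop2.png

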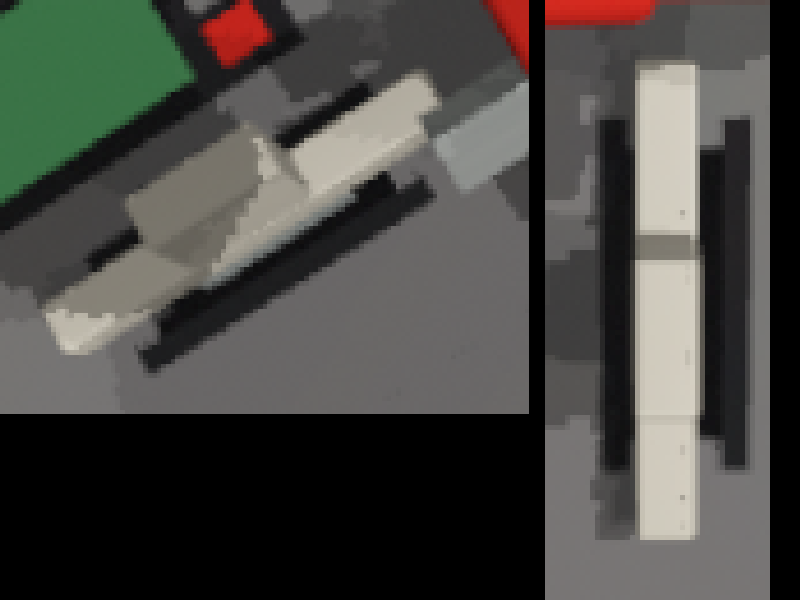

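The crops show the bar's top-face ends. In w1 they are about (378.0,213.7) at +y and (296.3,266.7) at −y. In w2 they are about (329.5,159) and (329.6,253). I'll triangulate from these.

```bash
cat >> h.py <<'E'
import json,os
P=lambda n:json.load(open(n+".json"))
E
python3 - <<'E'
from h import *
a,ea=tri([ray("w"+"rist",(378,213.7),P("w1")),ray("wrist",(329.5,159),P("w2"))])
b,eb=tri([ray("wrist",(296.3,266.7),P("w1")),ray("wrist",(329.6,253),P("w2"))])
print(a.round(1),ea,b.round(1),eb,np.linalg.norm(a-b)); c=(a+b)/2
d=(a-b)/np.linalg.norm(a-b); yaw=np.arctan2(-d[0],d[1]); print(c,d.round(3),np.degrees(yaw))
# plane check: z assumed 95+12*.866
z=95+12*.866
for n,pa,pb in[("w1",(378,213.7),(296.3,266.7)),("w2",(329.5,159),(329.6,253))]:
    A=onz(*ray("wrist",pa,P(n)),z);B=onz(*ray("wrist",pb,P(n)),z);d=A-B
    print(n,A.round(1),B.round(1),((A+B)/2).round(1),np.linalg.norm(d).round(1),np.degrees(np.arctan2(-d[0],d[1])).round(2))
for n in("scene","side"): print(n,proj(n,c).round(1))
M=Ro.from_quat(P("w2")[1]).as_matrix(); print(M.round(3))
E
```

```text
[542.8 247.9 105.7] [0.0, 0.0] [556.3 153.8 101.1] [0.1, 0.1] 95.15513177084419
[549.54078991 200.86788137 103.40824958] [-0.142  0.989  0.048] 8.184075948986056
w1 [542.9 247.9 105.4] [555.  154.8 105.4] [548.9 201.3 105.4] 93.9 7.45
w2 [543.  247.9 105.4] [553.6 155.3 105.4] [548.3 201.6 105.4] 93.3 6.54
scene [406.4 262.7]
side [303.9 199.5]
[[-0.111  0.86   0.498]
 [ 0.994  0.095  0.057]
 [ 0.001  0.501 -0.865]]
```

>>> drive_tool --moves '[{"claw": 0.3,"linear": [0.24,0.11,0.5],"rot": [0,0,0]},{"claw": 0.3,"linear": [0,0,1],"rot": [0,0,0]},{"claw": 0.3,"linear": [0,0,1],"rot": [0,0,0]},{"claw": 0.3,"linear": [0,0,1],"rot": [0,0,0]},{"claw": 0.3,"linear": [0,0,0],"rot": [0,0,0]},{"claw": 0.3,"linear": [0,0,0],"rot": [0,0,0]},{"claw": 0.3,"linear": [0,0,0],"rot": [0,0,0]}]'

```text
clock: 3.75
tcp_pos: [498.1, 194.7, 194.9]
tool_rot: [0.645, 0.719, 0.193, 0.173]
ft_force: [0.3, -0.2, 0.2]
grip_width: 61.5
finger_force: 0.0
```

```bash
python3 snap.py w3; python3 - <<'E'
from h import *
im=cv2.imread("pics/w3.png"); print(np.round(r.sense()["ft_force"],1))
hsv=cv2.cvtColor(im,cv2.COLOR_BGR2HSV); m=((hsv[...,2]>150)&(hsv[...,1]<70)).astype(np.uint8)
bz=np.array([-.497,-.057,.866]);c=np.array([548.6,201.4,104.8]); by=np.array([-.112,.994,0])
for nm,X in [("tabtop",c+31*bz),("tab+y",c+31*bz+15*by),("tab-y",c+31*bz-15*by),("bar+",c+48*by),("bar-",c-48*by)]:
    p=proj("wrist",X,P("w3")); print(nm,p.round(1)); 
    y=int(p[1]); row=m[y,250:400]; print(np.flatnonzero(np.diff(row.astype(int)))+250)
cv2.imwrite("pics/crop3.png",cv2.resize(im[120:420,180:480],(600,600)))
E
```

```text
3.75 [498.1 194.7 194.9] [0.6449 0.7191 0.1929 0.1728] [ 0.4  -0.54  1.93 -0.15  1.25  0.3 ]
[ 0.4 -0.4  0.1]
tabtop [325.2 260.3]
[315 333]
tab+y [325.1 237. ]
[315 333]
tab-y [325.3 282.6]
[317 332]
bar+ [325.  176.7]
[370 384]
bar- [325.5 307. ]
[]
```

View pics/crop3.png

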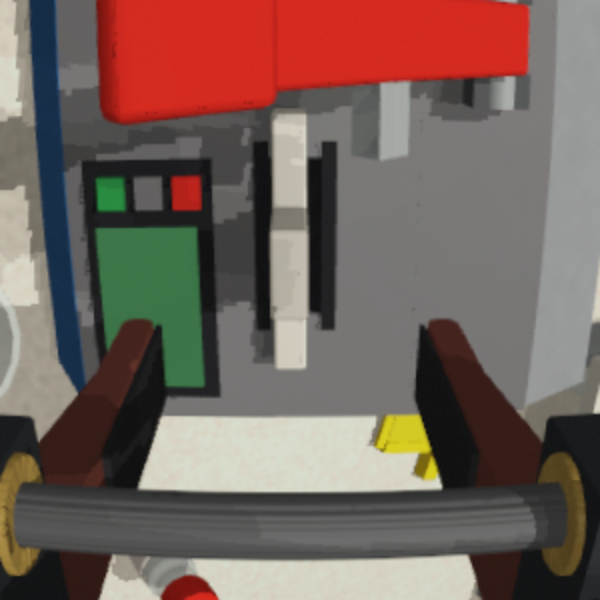

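The tab and bar are centred at column ~324, within 1–2 mm of the prediction, and the fingers clear everything. I'll descend and grip.

>>> drive_tool --moves '[{"claw": 0.3,"linear": [0.07,-0.05,0.75],"rot": [0,0,0]},{"claw": 0.4,"linear": [0,0,1],"rot": [0,0,0]},{"claw": 0.5,"linear": [0,0,1],"rot": [0,0,0]},{"claw": 0.5,"linear": [0,0,0],"rot": [0,0,0]},{"claw": 0.5,"linear": [0,0,0],"rot": [0,0,0]},{"claw": 0.7,"linear": [0,0,0],"rot": [0,0,0]},{"claw": 0.8,"linear": [0,0,0],"rot": [0,0,0]},{"claw": 0.9,"linear": [0,0,0],"rot": [0,0,0]},{"claw": 1,"linear": [0,0,0],"rot": [0,0,0]},{"claw": 1,"linear": [0,0,0],"rot": [0,0,0]},{"claw": 1,"linear": [0,0,0],"rot": [0,0,0]},{"claw": 1,"linear": [0,0,0],"rot": [0,0,0]}]' --force 25

```text
clock: 4.8
tcp_pos: [538.1, 201.2, 123.4]
tool_rot: [0.644, 0.719, 0.195, 0.174]
ft_force: [5.9, 1.5, 1.0]
grip_width: 12.0
finger_force: 24.9
```

>>> drive_tool --moves '[{"claw": 1,"linear": [0,0,-0.3],"rot": [0,0,0]},{"claw": 1,"linear": [0,0,-0.4],"rot": [0,0,0]},{"claw": 1,"linear": [0,0,-0.4],"rot": [0,0,0]},{"claw": 1,"linear": [0,0,-0.4],"rot": [0,0,0]},{"claw": 1,"linear": [0,0,-0.4],"rot": [0,0,0]},{"claw": 1,"linear": [0,0,-0.4],"rot": [0,0,0]},{"claw": 1,"linear": [0,0,-0.5],"rot": [0,0,0]},{"claw": 1,"linear": [0,0,-0.5],"rot": [0,0,0]},{"claw": 1,"linear": [0,0,-0.5],"rot": [0,0,0]},{"claw": 1,"linear": [0,0,-0.5],"rot": [0,0,0]},{"claw": 1,"linear": [0,0,-0.5],"rot": [0,0,0]},{"claw": 1,"linear": [0,0,-0.5],"rot": [0,0,0]}]'

```text
clock: 5.8
tcp_pos: [456.3, 192.0, 259.0]
tool_rot: [0.645, 0.719, 0.192, 0.172]
ft_force: [-1.2, -0.0, -0.9]
grip_width: 11.8
finger_force: 25.0
```

>>> drive_tool --moves '[{"claw": 1,"linear": [0,0,-0.8],"rot": [0,0,0]},{"claw": 1,"linear": [0,0,-0.8],"rot": [0,0,0]},{"claw": 1,"linear": [0,0,0],"rot": [0,0,0]},{"claw": 1,"linear": [0,0,0],"rot": [0,0,0]},{"claw": 1,"linear": [0,0,0],"rot": [0,0,0]}]'

```text
clock: 6.22
tcp_pos: [433.5, 189.5, 298.6]
tool_rot: [0.645, 0.72, 0.192, 0.172]
ft_force: [0.3, -0.1, -1.1]
grip_width: 11.8
finger_force: 25.0
```

```bash
python3 snap.py w4; python3 - <<'E'
from h import *
# rack: coarse from scene+side: orange / blue masks
for nm,lo,hi in [("orange",(5,150,90),(16,255,255)),("blue",(105,130,60),(125,255,255))]:
    q=[]
    for n,(x0,y0,x1,y1) in [("scene",(225,180,320,270)),("side",(265,290,365,370))]:
        im=cv2.imread(f"pics/{n}0.png")[y0:y1,x0:x1]; m=cv2.inRange(cv2.cvtColor(im,cv2.COLOR_BGR2HSV),lo,hi)
        nn,l,s,c=cv2.connectedComponentsWithStats(m);k=1+np.argmax(s[1:,4]); q.append(ray(n,c[k]+[x0,y0])); print(nm,n,(c[k]+[x0,y0]).round(1),s[k])
    print(tri(q))
# tags by hand from crop1 : (scene px, side px)
for nm,a,b in [("tagA",(225+125/3,180+50/3),(250+140/3,285+31/3)),("tagB",(225+217/3,180+115/3),(250+100/3*5.0/1,0))]:
    if nm=="tagA": print(nm,tri([ray("scene",a),ray("side",b)]),onz(*ray("scene",a),60),onz(*ray("side",b),60))
for px in [(225+125/3,180+50/3),(225+217/3,180+115/3)]: print("scene tag",onz(*ray("scene",px),60).round(1))
for px in [(250+140/3,285+31/3),(250+101/3,285+151/3)]: print("side tag",onz(*ray("side",px),60).round(1))
E
```

```text
6.2167 [433.5 189.5 298.6] [0.6448 0.7195 0.192  0.1723] [ 0.46 -0.67  1.83 -0.17  1.5   0.32]
orange scene [255.9 229.5] [ 17  41  28  21 155]
orange side [341.4 307.1] [73 12  9 11 63]
(array([ 596.66022414, -196.04797462,   92.24081652]), [2.1, 2.1])
blue scene [268.3 216.6] [ 30  28  28  21 191]
blue side [315.1 303.4] [47  9  7 10 51]
(array([ 546.67297994, -182.61041032,   92.82835415]), [3.5, 3.5])
tagA (array([ 510.9012821 , -198.89485133,  132.06553516]), [5.3, 5.3]) [ 473.81231766 -228.49393434   60.        ] [ 509.90930581 -118.78384026   60.        ]
scene tag [ 473.8 -228.5   60. ]
scene tag [ 507.5 -119.2   60. ]
side tag [ 509.9 -118.8   60. ]
side tag [ 477.7 -229.2   60. ]
```

>>> drive_tool --moves '[{"claw": 1,"linear": [0,0,0],"rot": [1,0,0]},{"claw": 1,"linear": [0,0,0],"rot": [1,0,0]},{"claw": 1,"linear": [0,0,0],"rot": [1,0,0]},{"claw": 1,"linear": [0,0,0],"rot": [1,0,0]},{"claw": 1,"linear": [0,0,0],"rot": [1,0,0]},{"claw": 1,"linear": [0,0,0],"rot": [0,0,1]},{"claw": 1,"linear": [0,0,0],"rot": [0,0,1]},{"claw": 1,"linear": [0,0,0],"rot": [0,0,1]},{"claw": 1,"linear": [0,0,0],"rot": [0,0,0.85]}]'

```text
clock: 7.02
tcp_pos: [434.0, 189.3, 297.4]
tool_rot: [0.805, 0.593, -0.002, -0.001]
ft_force: [0.6, -0.0, -1.7]
grip_width: 11.6
finger_force: 25.0
```

>>> drive_tool --moves '[{"claw": 1,"linear": [-0.9,0.5,0],"rot": [0,0,0]},{"claw": 1,"linear": [-1,0.5,0],"rot": [0,0,0]},{"claw": 1,"linear": [-1,0.5,0],"rot": [0,0,0]},{"claw": 1,"linear": [-1,0.5,0],"rot": [0,0,0]},{"claw": 1,"linear": [-1,0.5,0],"rot": [0,0,0]},{"claw": 1,"linear": [-1,0.6,0],"rot": [0,0,0]},{"claw": 1,"linear": [-1,0.6,0],"rot": [0,0,0]},{"claw": 1,"linear": [-1,0.6,0],"rot": [0,0,0]},{"claw": 1,"linear": [-1,0.6,0],"rot": [0,0,0]},{"claw": 1,"linear": [-1,0.6,0],"rot": [0,0,0]},{"claw": 1,"linear": [-1,0.6,0],"rot": [0,0,0]},{"claw": 1,"linear": [0,0,0],"rot": [0,0,0]}]'

```text
clock: 8.02
tcp_pos: [514.1, -182.0, 295.8]
tool_rot: [0.805, 0.593, -0.002, -0.002]
ft_force: [0.5, -0.5, -1.4]
grip_width: 12.0
finger_force: 25.0
```

>>> drive_tool --moves '[{"claw": 1,"linear": [0,0,0],"rot": [0,0,0]},{"claw": 1,"linear": [0,0,0],"rot": [0,0,0]},{"claw": 1,"linear": [0,0,0],"rot": [0,0,0]}]'

```text
clock: 8.27
tcp_pos: [513.9, -175.5, 299.6]
tool_rot: [0.803, 0.596, -0.0, -0.001]
ft_force: [0.5, 0.5, -1.3]
grip_width: 12.0
finger_force: 25.0
```

```bash
python3 snap.py w5
```

```text
8.2667 [ 513.9 -175.5  299.6] [ 8.028e-01  5.963e-01 -1.000e-04 -5.000e-04] [-0.39 -0.04  1.26  0.    1.93 -0.1 ]
```

View pics/w5.png

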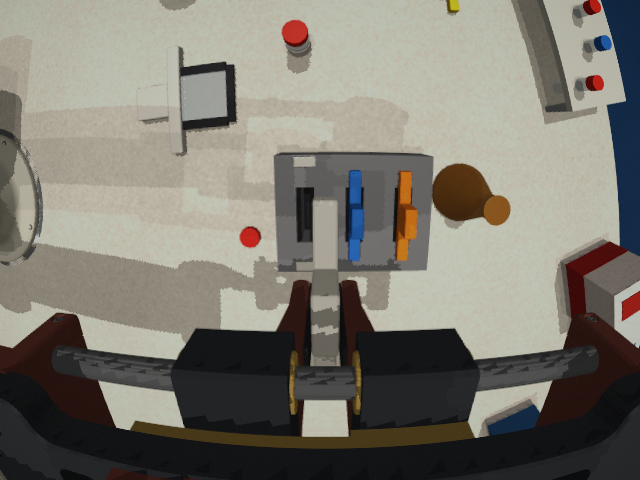

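The view shows the tags at about (304,160) and (305,266), the free slot at column ~305 rows 187–242, blue at column ~355 and orange at ~405. I'll take a second view from 90 mm to the side.

>>> drive_tool --moves '[{"claw": 1,"linear": [0,-1,0],"rot": [0,0,0]},{"claw": 1,"linear": [0,-1,0],"rot": [0,0,0]},{"claw": 1,"linear": [0,-1,0],"rot": [0,0,0]},{"claw": 1,"linear": [0,0,0],"rot": [0,0,0]},{"claw": 1,"linear": [0,0,0],"rot": [0,0,0]},{"claw": 1,"linear": [0,0,0],"rot": [0,0,0]},{"claw": 1,"linear": [0,0,0],"rot": [0,0,0]}]'

```text
clock: 8.9
tcp_pos: [428.5, -150.2, 300.1]
tool_rot: [0.803, 0.596, 0.0, 0.0]
ft_force: [-0.2, 0.1, -1.4]
grip_width: 12.2
finger_force: 25.0
```

```bash
python3 snap.py w6; python3 - <<'E'
from h import *
pz=[]
ims={n:cv2.imread(f"pics/{n}.png") for n in("w5","w6")}
X0=np.array([492.3,-173.9,60]);ry=np.array([.286,.958,0]);rx=np.array([.958,-.286,0])
for n in("w5","w6"):
    hsv=cv2.cvtColor(ims[n],cv2.COLOR_BGR2HSV)
    for nm,X in[("tag+",X0+57*ry),("tag-",X0-57*ry)]:
        p=proj("wrist",X,P(n)); print(n,nm,"pred",p.round(1))
        x,y=p.astype(int); w=hsv[y-14:y+14,x-20:x+20]; m=((w[...,2]>135)).astype(np.uint8)
        print("\n".join("".join(".#"[v] for v in q) for q in m[::2]))
    p=proj("wrist",X0,P(n));x,y=p.astype(int); w=hsv[y-45:y+45:2,x-22:x+22]; print(n,"slot pred",p); print("\n".join("".join(".#"[int(v)] for v in q) for q in (w[...,2]<62)))
E
```

```text
8.9 [ 428.5 -150.2  300.1] [8.028e-01 5.963e-01 1.000e-04 1.000e-04] [-0.41 -0.28  1.47  0.    1.95 -0.12]
w5 tag+ pred [305.2 158.5]
########################################
########################################
########################################
########################################
........................................
........................................
.........................####...........
........######################..........
.........#####################..........
.........#####################..........
.........#####################..........
.........##################.............
........................................
........................................
w5 tag- pred [306.9 263.3]
...........................#############
...........................#############
...........................#############
...........................#############
...........................#############
...........................#############
...........................#############
...........#############################
...........##########################
[... 4842 characters left out ...]
##########...............
............#################...............
............#################...............
............#################...............
............#################...............
............#################...............
............#################...............
............#################...............
............................................
............................................
............................................
............................................
............................................
............................................
............................................
............................................
```

```bash
python3 - <<'E'
from h import *
A,ea=tri([ray("wrist",(304.3,163),P("w5")),ray("wrist",(390.6,163),P("w6"))])
B,eb=tri([ray("wrist",(305,266.5),P("w5")),ray("wrist",(386.8,266),P("w6"))])
print(A.round(1),ea,B.round(1),eb,np.linalg.norm(A-B))
for n,a,b in[("w5",(304.3,163),(305,266.5)),("w6",(390.6,163),(386.8,266))]:
    A=onz(*ray("wrist",a,P(n)),60);B=onz(*ray("wrist",b,P(n)),60);d=A-B;print(n,A.round(1),B.round(1),((A+B)/2).round(1),np.linalg.norm(d).round(1),np.degrees(np.arctan2(-d[0],d[1])).round(2))
# slot centre
S,es=tri([ray("wrist",(306.2,215.5),P("w5")),ray("wrist",(389.0,215),P("w6"))]);print("slot",S.round(1),es)
print(Ro.from_quat(P("w6")[1]).as_matrix().round(3))
# orange & blue
for nm,lo,hi in [("orange",(5,150,90),(18,255,255)),("blue",(105,130,60),(125,255,255))]:
  for n in("w5","w6"):
    im=cv2.imread(f"pics/{n}.png"); m=cv2.inRange(cv2.cvtColor(im,cv2.COLOR_BGR2HSV),lo,hi); m[:140]=0;m[275:]=0;m[:,:280]=0; m[:,(430 if n=="w5" else 540):]=0
    nn,l,s,c=cv2.connectedComponentsWithStats(m);k=1+np.argmax(s[1:,4]);x,y,w,h,_=s[k]
    print(nm,n,s[k]); prof=[(yy,*np.flatnonzero(l[yy]==k)[[0,-1]].tolist()) for yy in range(y,y+h,6)]; print(prof)
E
```

```text
[ 506.6 -123.2   63.6] [0.1, 0.1] [ 474.3 -228.6   68.9] [0.2, 0.2] 110.43602662433976
w5 [ 506.3 -123.4   60. ] [ 472.9 -231.5   60. ] [ 489.6 -177.5   60. ] 113.1 -17.2
w6 [ 507.2 -123.5   60. ] [ 474.8 -232.5   60. ] [ 491. -178.   60.] 113.6 -16.55
slot [ 491.4 -177.3   58.3] [0.1, 0.1]
[[ 0.289  0.957  0.   ]
 [ 0.957 -0.289 -0.   ]
 [ 0.     0.    -1.   ]]
orange w5 [ 396  171   22   90 1166]
[(171, 399, 409), (177, 399, 411), (183, 399, 410), (189, 399, 411), (195, 399, 410), (201, 399, 410), (207, 399, 413), (213, 402, 416), (219, 403, 416), (225, 398, 416), (231, 398, 415), (237, 397, 415), (243, 397, 407), (249, 397, 407), (255, 396, 407)]
orange w6 [ 471  174   28   85 1278]
[(174, 477, 486), (180, 479, 488), (186, 479, 488), (192, 477, 488), (198, 476, 487), (204, 476, 486), (210, 476, 497), (216, 475, 498), (222, 474, 498), (228, 473, 497), (234, 473, 496), (240, 473, 483), (246, 472, 482), (252, 471, 482), (258, 473, 481)]
blue w5 [ 348  170   16   91 1155]
[(170, 351, 358), (176, 349, 360), (182, 349, 360), (188, 349, 360), (194, 349, 360), (200, 349, 360), (206, 350, 361), (212, 349, 363), (218, 349, 363), (224, 349, 363), (230, 349, 363), (236, 349, 362), (242, 349, 359), (248, 349, 359), (254, 349, 359), (260, 349, 358)]
blue w6 [ 427  172   26   88 1403]
[(172, 432, 441), (178, 432, 444), (184, 432, 444), (190, 432, 443), (196, 431, 443), (202, 431, 443), (208, 431, 448), (214, 430, 452), (220, 430, 451), (226, 429, 451), (232, 429, 450), (238, 429, 449), (244, 428, 439), (250, 428, 439), (256, 427, 438)]
```

```bash
python3 - <<'E'
from h import *
p,q=P("w6");M=Ro.from_quat(q).as_matrix()
for nm,t in [("bar+y top",(48,0,21)),("bar+y foot",(48,0,33)),("tab+y top",(15,0,-10))]: print(nm,proj("wrist",np.array(p)+M@np.array(t),(p,q)).round(1))
g=cv2.cvtColor(cv2.imread("pics/w6.png"),cv2.COLOR_BGR2HSV)
print("col325",[(y,int(g[y,325,2])) for y in range(190,300,3)]); 
for y in (215,240,260): print(y,[int(v) for v in g[y,300:350:2,2]])
d=np.array([490.7,-177.7,0])-np.array(p); print("to slot, tool axes",(M.T@d).round(1))
E
```

```text
bar+y top [326.  200.2]
bar+y foot [325.9 195.7]
tab+y top [326.  296.6]
col325 [(190, 171), (193, 171), (196, 143), (199, 111), (202, 167), (205, 170), (208, 171), (211, 171), (214, 170), (217, 170), (220, 170), (223, 170), (226, 170), (229, 170), (232, 170), (235, 170), (238, 170), (241, 170), (244, 170), (247, 170), (250, 170), (253, 170), (256, 170), (259, 170), (262, 170), (265, 170), (268, 157), (271, 107), (274, 107), (277, 108), (280, 109), (283, 109), (286, 109), (289, 103), (292, 109), (295, 135), (298, 167)]
215 [192, 193, 192, 185, 187, 192, 147, 161, 171, 171, 171, 170, 170, 170, 170, 170, 170, 171, 157, 160, 182, 178, 177, 186, 193]
240 [192, 191, 195, 193, 193, 188, 159, 159, 170, 170, 170, 170, 170, 170, 170, 170, 170, 170, 156, 168, 193, 194, 197, 195, 193]
260 [141, 147, 146, 144, 141, 141, 130, 156, 170, 170, 170, 170, 170, 170, 170, 170, 170, 170, 153, 129, 139, 145, 142, 139, 186]
to slot, tool axes [ -8.4  67.4 300.1]
```

>>> drive_tool --moves '[{"claw": 1,"linear": [-0.14,0.75,0],"rot": [0,0,0]},{"claw": 1,"linear": [-0.14,0.75,0],"rot": [0,0,0]},{"claw": 1,"linear": [0,0.75,0.9],"rot": [0,0,0]},{"claw": 1,"linear": [0,0,0.9],"rot": [0,0,0]},{"claw": 1,"linear": [0,0,0.9],"rot": [0,0,0]},{"claw": 1,"linear": [0,0,0.9],"rot": [0,0,0]},{"claw": 1,"linear": [0,0,0.9],"rot": [0,0,0]},{"claw": 1,"linear": [0,0,0],"rot": [0,0,0]},{"claw": 1,"linear": [0,0,0],"rot": [0,0,0]},{"claw": 1,"linear": [0,0,0],"rot": [0,0,0]},{"claw": 1,"linear": [0,0,0],"rot": [0,0,0]}]'

```text
clock: 9.87
tcp_pos: [491.1, -178.4, 167.7]
tool_rot: [0.803, 0.596, 0.001, 0.002]
ft_force: [-0.5, 0.4, -0.4]
grip_width: 12.0
finger_force: 25.0
```

>>> drive_tool --moves '[{"claw": 1,"linear": [0,0,0.3],"rot": [0,0,0]},{"claw": 1,"linear": [0,0,0.3],"rot": [0,0,0]},{"claw": 1,"linear": [0,0,0.3],"rot": [0,0,0]},{"claw": 1,"linear": [0,0,0.2],"rot": [0,0,0]},{"claw": 1,"linear": [0,0,0],"rot": [0,0,0]},{"claw": 1,"linear": [0,0,0],"rot": [0,0,0]}]'

```text
clock: 10.37
tcp_pos: [489.6, -177.8, 131.3]
tool_rot: [0.803, 0.596, -0.0, -0.001]
ft_force: [0.1, -0.8, -1.1]
grip_width: 11.9
finger_force: 25.0
```

>>> drive_tool --moves '[{"claw": 1,"linear": [0,0,0.3],"rot": [0,0,0]},{"claw": 1,"linear": [0,0,0.3],"rot": [0,0,0]},{"claw": 1,"linear": [0,0,0.3],"rot": [0,0,0]},{"claw": 1,"linear": [0,0,0.2],"rot": [0,0,0]},{"claw": 1,"linear": [0,0,0.15],"rot": [0,0,0]},{"claw": 1,"linear": [0,0,0],"rot": [0,0,0]},{"claw": 1,"linear": [0,0,0],"rot": [0,0,0]}]'

```text
clock: 10.95
tcp_pos: [489.8, -177.8, 94.2]
tool_rot: [0.803, 0.596, -0.0, -0.0]
ft_force: [-0.8, -0.1, -1.2]
grip_width: 11.9
finger_force: 25.0
```

>>> drive_tool --moves '[{"claw": 1,"linear": [0,0,0.05],"rot": [0,0,0]},{"claw": 1,"linear": [0,0,0.05],"rot": [0,0,0]},{"claw": 1,"linear": [0,0,0.05],"rot": [0,0,0]},{"claw": 1,"linear": [0,0,0],"rot": [0,0,0]},{"claw": 1,"linear": [0,0,0],"rot": [0,0,0]}]'

```text
clock: 11.37
tcp_pos: [490.2, -177.9, 93.3]
tool_rot: [0.803, 0.596, 0.001, 0.001]
ft_force: [-7.3, 3.8, 13.9]
grip_width: 11.8
finger_force: 25.0
```

>>> drive_tool --moves '[{"claw": 0.6,"linear": [0,0,0],"rot": [0,0,0]},{"claw": 0.6,"linear": [0,0,0],"rot": [0,0,0]},{"claw": 0.6,"linear": [0,0,0],"rot": [0,0,0]},{"claw": 0.6,"linear": [0,0,0],"rot": [0,0,0]},{"claw": 0.6,"linear": [0,0,-0.5],"rot": [0,0,0]},{"claw": 0.6,"linear": [0,0,-1],"rot": [0,0,0]},{"claw": 0.6,"linear": [0,0,-1],"rot": [0,0,0]},{"claw": 0.6,"linear": [0,0,-1],"rot": [0,0,0]},{"claw": 0.6,"linear": [0,1,-0.5],"rot": [0,0,0]},{"claw": 0.6,"linear": [0,0.7,0],"rot": [0,0,0]},{"claw": 0.6,"linear": [0,0,0],"rot": [0,0,0]},{"claw": 0.6,"linear": [0,0,0],"rot": [0,0,0]}]'

```text
clock: 12.37
tcp_pos: [538.9, -192.9, 208.9]
tool_rot: [0.803, 0.596, -0.001, -0.001]
ft_force: [-0.1, 0.1, 0.3]
grip_width: 35.2
finger_force: 0.0
```

```bash
python3 snap.py w7; python3 - <<'E'
from h import *
rx=np.array([.957,-.289,0]);ry=np.array([.289,.957,0]); S=np.array([490.7,-177.7,60.])
F={"white":0,"blue":52,"orange":104}
im=cv2.imread("pics/w7.png")
for k,o in F.items():
    print(k,{nm:proj("wrist",S+o*rx+y*ry+[0,0,z],P("w7")).round(0).tolist() for nm,y,z in[("tab+",15,43),("tab-",-15,43),("bar+",48,12),("bar-",-48,12)]})
for nm,lo,hi in [("orange",(5,150,90),(18,255,255)),("blue",(105,130,60),(125,255,255)),("white",(0,0,140),(40,50,255))]:
    m=cv2.inRange(cv2.cvtColor(im,cv2.COLOR_BGR2HSV),lo,hi); m[:120]=0;m[360:]=0;m[:,:200]=0;m[:,450:]=0
    nn,l,s,c=cv2.connectedComponentsWithStats(m)
    print(nm,[s[i].tolist() for i in np.argsort(-s[1:,4])[:3]+1])
cv2.imwrite("pics/crop7.png",cv2.resize(im[80:380,140:540],(800,600)))
E
```

```text
12.3667 [ 538.9 -192.9  208.9] [ 8.030e-01  5.959e-01 -6.000e-04 -9.000e-04] [-0.4   0.01  1.36 -0.    1.77 -0.11]
white {'tab+': [254.0, 225.0], 'tab-': [256.0, 265.0], 'bar+': [260.0, 173.0], 'bar-': [266.0, 289.0]}
blue {'tab+': [328.0, 224.0], 'tab-': [328.0, 265.0], 'bar+': [328.0, 172.0], 'bar-': [328.0, 289.0]}
orange {'tab+': [402.0, 225.0], 'tab-': [400.0, 265.0], 'bar+': [396.0, 173.0], 'bar-': [390.0, 289.0]}
orange [[382, 170, 27, 116, 2250], [438, 165, 12, 19, 127]]
blue [[319, 169, 18, 118, 1916]]
white [[200, 120, 250, 211, 13659], [283, 299, 85, 61, 4604], [388, 208, 62, 123, 3478]]
```

View pics/crop7.png

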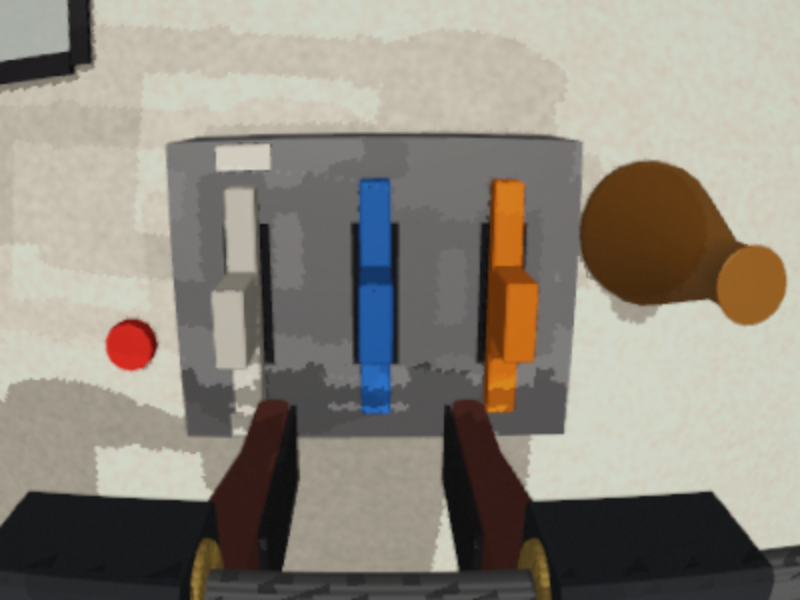

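The view shows the white plate seated with its bar flush (bar end at (260,174) against a predicted (260,173)), and blue and orange undisturbed. The orange tab is centred at about (400,241), roughly 2 mm towards +y of the slot middle. I'll grasp the orange plate now.

>>> drive_tool --moves '[{"claw": 0.7,"linear": [0.09,0.9,0],"rot": [0,0,0]},{"claw": 0.7,"linear": [0,0.86,0],"rot": [0,0,0]},{"claw": 0.7,"linear": [0,0,0.8],"rot": [0,0,0]},{"claw": 0.7,"linear": [0,0,0.4],"rot": [0,0,0]},{"claw": 0.7,"linear": [0,0,0],"rot": [0,0,0]},{"claw": 0.7,"linear": [0,0,0],"rot": [0,0,0]},{"claw": 0.7,"linear": [0,0,0],"rot": [0,0,0]}]'

```text
clock: 13.0
tcp_pos: [589.5, -205.3, 175.2]
tool_rot: [0.803, 0.596, 0.0, 0.0]
ft_force: [-0.1, -0.0, 1.7]
grip_width: 26.0
finger_force: 0.0
```

>>> drive_tool --moves '[{"claw": 0.7,"linear": [0,0.02,0.8],"rot": [0,0,0]},{"claw": 0.7,"linear": [0,0,0.8],"rot": [0,0,0]},{"claw": 0.7,"linear": [0,0,0.8],"rot": [0,0,0]},{"claw": 0.7,"linear": [0,0,0.33],"rot": [0,0,0]},{"claw": 0.7,"linear": [0,0,0],"rot": [0,0,0]},{"claw": 0.7,"linear": [0,0,0],"rot": [0,0,0]},{"claw": 0.8,"linear": [0,0,0],"rot": [0,0,0]},{"claw": 0.9,"linear": [0,0,0],"rot": [0,0,0]},{"claw": 1,"linear": [0,0,0],"rot": [0,0,0]},{"claw": 1,"linear": [0,0,0],"rot": [0,0,0]},{"claw": 1,"linear": [0,0,0],"rot": [0,0,0]},{"claw": 1,"linear": [0,0,0],"rot": [0,0,0]}]'

```text
clock: 14.0
tcp_pos: [591.5, -206.0, 94.4]
tool_rot: [0.803, 0.596, 0.001, 0.001]
ft_force: [0.4, -0.1, 6.1]
grip_width: 12.2
finger_force: 25.0
```

>>> drive_tool --moves '[{"claw": 1,"linear": [0,0,-0.3],"rot": [0,0,0]},{"claw": 1,"linear": [0,0,-0.4],"rot": [0,0,0]},{"claw": 1,"linear": [0,0,-0.4],"rot": [0,0,0]},{"claw": 1,"linear": [0,0,-0.5],"rot": [0,0,0]},{"claw": 1,"linear": [0,0,-0.5],"rot": [0,0,0]},{"claw": 1,"linear": [0,0,-0.8],"rot": [0,0,0]},{"claw": 1,"linear": [0,0,-0.8],"rot": [0,0,0]},{"claw": 1,"linear": [0,0,-0.8],"rot": [0,0,0]},{"claw": 1,"linear": [0,0,-0.8],"rot": [0,0,0]},{"claw": 1,"linear": [0,0,-0.8],"rot": [0,0,0]},{"claw": 1,"linear": [0,0,-0.8],"rot": [0,0,0]},{"claw": 1,"linear": [0,0,-0.3],"rot": [0,0,0]}]'

```text
clock: 15.0
tcp_pos: [591.0, -205.8, 313.9]
tool_rot: [0.803, 0.596, 0.002, 0.003]
ft_force: [0.4, -0.2, 0.1]
grip_width: 11.6
finger_force: 25.0
```

>>> drive_tool --moves '[{"claw": 1,"linear": [0.5,-0.8,0],"rot": [0,0,0]},{"claw": 1,"linear": [0.8,-0.9,0],"rot": [0,0,0]},{"claw": 1,"linear": [1,-0.9,0],"rot": [0,0,0]},{"claw": 1,"linear": [1,-0.9,0],"rot": [0,0,0]},{"claw": 1,"linear": [1,-0.8,0],"rot": [0,0,0]},{"claw": 1,"linear": [1,-0.8,0],"rot": [0,0,0]},{"claw": 1,"linear": [1,-0.8,0],"rot": [0,0,0]},{"claw": 1,"linear": [1,-0.7,0],"rot": [0,0,0]},{"claw": 1,"linear": [1,-0.7,0],"rot": [0,0,0]},{"claw": 1,"linear": [1,-0.7,0],"rot": [0,0,0]},{"claw": 1,"linear": [1,-0.7,0],"rot": [0,0,0]},{"claw": 1,"linear": [0.5,-0.4,0],"rot": [0,0,0]}]'

```text
clock: 16.0
tcp_pos: [421.7, 186.5, 308.3]
tool_rot: [0.802, 0.597, 0.0, -0.001]
ft_force: [0.1, 0.0, -0.6]
grip_width: 12.0
finger_force: 25.0
```

>>> drive_tool --moves '[{"claw": 1,"linear": [0,0,0],"rot": [0,0,-1]},{"claw": 1,"linear": [0,0,0],"rot": [0,0,-1]},{"claw": 1,"linear": [0,0,0],"rot": [0,0,-1]},{"claw": 1,"linear": [0,0,0],"rot": [0,0,-0.85]},{"claw": 1,"linear": [0,0,0],"rot": [-1,0,0]},{"claw": 1,"linear": [0,0,0],"rot": [-1,0,0]},{"claw": 1,"linear": [0,0,0],"rot": [-1,0,0]},{"claw": 1,"linear": [0,0,0],"rot": [-1,0,0]},{"claw": 1,"linear": [0,0,0],"rot": [-1,0,0]},{"claw": 1,"linear": [0,0,0],"rot": [0,0,0]},{"claw": 1,"linear": [0,0,0],"rot": [0,0,0]},{"claw": 1,"linear": [0,0,0],"rot": [0,0,0]}]'

```text
clock: 17.0
tcp_pos: [423.2, 183.6, 308.9]
tool_rot: [0.645, 0.719, 0.192, 0.172]
ft_force: [0.6, -0.1, 0.1]
grip_width: 11.9
finger_force: 25.0
```

```bash
cat > tgt.py <<'E'
from h import *
s=r.sense();p=np.array(s["tcp_pos"]);M=Ro.from_quat(s["tool_rot"]).as_matrix()
R0=Ro.from_quat([0.6446,0.7195,0.1928,0.1725]).as_matrix()
print(s["clock"],p.round(1),"to home (tool mm)",(M.T@(np.array([537.5,201.1,124.4])-p)).round(1),"rot deg",np.degrees(Ro.from_matrix(M.T@R0).as_rotvec()).round(2),"q",np.round(s["q"],2),"F",np.round(s["ft_force"],1))
E
python3 tgt.py; python3 snap.py w8; python3 - <<'E'
from h import *
p,q=P("w8");M=Ro.from_quat(q).as_matrix()
for nm,t in [("bar+y top",(48,0,22.4)),("bar+y foot",(48,0,34.4))]: print(nm,proj("wrist",np.array(p)+M@np.array(t),(p,q)).round(1))
m=cv2.inRange(cv2.cvtColor(cv2.imread("pics/w8.png"),cv2.COLOR_BGR2HSV),(5,150,90),(18,255,255))
nn,l,st,c=cv2.connectedComponentsWithStats(m);k=1+np.argmax(st[1:,4]);x,y,w,h,_=st[k];print(st[k],[(yy,*np.flatnonzero(l[yy]==k)[[0,-1]].tolist()) for yy in range(y,y+h,12)])
E
```

```text
17.0 [423.2 183.6 308.9] to home (tool mm) [  4.8   8.1 217.5] rot deg [-0.06  0.01 -0.02] q [ 0.46 -0.7   1.82 -0.17  1.52  0.31] F [ 0.6 -0.1  0.1]
17.0 [423.2 183.6 308.9] [0.6448 0.7194 0.1924 0.1722] [ 0.46 -0.7   1.82 -0.17  1.52  0.31]
bar+y top [327.2 199.9]
bar+y foot [327.1 195.5]
[ 311  196   29  170 4404] [(196, 315, 335), (208, 312, 338), (220, 313, 337), (232, 313, 337), (244, 313, 337), (256, 313, 336), (268, 313, 336), (280, 312, 337), (292, 311, 339), (304, 311, 339), (316, 311, 338), (328, 311, 338), (340, 312, 338), (352, 313, 337), (364, 315, 335)]
```

>>> drive_tool --moves '[{"claw": 1,"linear": [0.16,0.27,0.7],"rot": [0,0,0]},{"claw": 1,"linear": [0,0,0.9],"rot": [0,0,0]},{"claw": 1,"linear": [0,0,0.9],"rot": [0,0,0]},{"claw": 1,"linear": [0,0,0.9],"rot": [0,0,0]},{"claw": 1,"linear": [0,0,0.9],"rot": [0,0,0]},{"claw": 1,"linear": [0,0,0.7],"rot": [0,0,0]},{"claw": 1,"linear": [0,0,0],"rot": [0,0,0]},{"claw": 1,"linear": [0,0,0],"rot": [0,0,0]},{"claw": 1,"linear": [0,0,0],"rot": [0,0,0]},{"claw": 1,"linear": [0,0,0],"rot": [0,0,0]}]'

```text
clock: 17.88
tcp_pos: [504.9, 197.5, 185.0]
tool_rot: [0.645, 0.719, 0.194, 0.173]
ft_force: [0.9, 0.4, 0.2]
grip_width: 11.9
finger_force: 25.0
```

```bash
python3 tgt.py
```

```text
17.8833 [504.9 197.5 185. ] to home (tool mm) [-0.  -2.1 68.8] rot deg [ 0.16 -0.   -0.05] q [ 0.4  -0.52  1.93 -0.15  1.22  0.3 ] F [0.9 0.4 0.2]
```

>>> drive_tool --moves '[{"claw": 1,"linear": [0,-0.05,0.3],"rot": [0,0,0]},{"claw": 1,"linear": [0,0,0.3],"rot": [0,0,0]},{"claw": 1,"linear": [0,0,0.3],"rot": [0,0,0]},{"claw": 1,"linear": [0,0,0.2],"rot": [0,0,0]},{"claw": 1,"linear": [0,0,0],"rot": [0,0,0]},{"claw": 1,"linear": [0,0,0],"rot": [0,0,0]}]'

```text
clock: 18.38
tcp_pos: [520.7, 199.1, 153.8]
tool_rot: [0.644, 0.719, 0.194, 0.174]
ft_force: [6.5, 1.7, 1.2]
grip_width: 11.8
finger_force: 25.0
```

```bash
python3 tgt.py
```

```text
18.3833 [520.7 199.1 153.8] to home (tool mm) [ 0.1 -0.1 33.9] rot deg [ 0.21  0.02 -0.02] q [ 0.39 -0.47  1.95 -0.15  1.15  0.3 ] F [6.5 1.7 1.2]
```

>>> drive_tool --moves '[{"claw": 1,"linear": [0,0.03,0.25],"rot": [0,0,0]},{"claw": 1,"linear": [0,0,0.25],"rot": [0,0,0]},{"claw": 1,"linear": [0,0,0.25],"rot": [0,0,0]},{"claw": 1,"linear": [0,0,0.25],"rot": [0,0,0]},{"claw": 1,"linear": [0,0,0.1],"rot": [0,0,0]},{"claw": 1,"linear": [0,0,0],"rot": [0,0,0]},{"claw": 1,"linear": [0,0,0],"rot": [0,0,0]}]'

```text
clock: 18.97
tcp_pos: [537.7, 200.8, 124.9]
tool_rot: [0.645, 0.719, 0.193, 0.174]
ft_force: [9.3, 1.3, 0.0]
grip_width: 11.7
finger_force: 25.0
```

```bash
python3 tgt.py
```

```text
18.9667 [537.7 200.8 124.9] to home (tool mm) [ 0.3 -0.4  0.3] rot deg [ 0.14  0.04 -0.02] q [ 0.37 -0.41  1.96 -0.15  1.08  0.3 ] F [9.3 1.3 0. ]
```

>>> drive_tool --moves '[{"claw": 1,"linear": [0,0.04,0.05],"rot": [0,0,0]},{"claw": 1,"linear": [0,0,0.05],"rot": [0,0,0]},{"claw": 1,"linear": [0,0,0],"rot": [0,0,0]},{"claw": 1,"linear": [0,0,0],"rot": [0,0,0]},{"claw": 1,"linear": [0,0,0],"rot": [0,0,0]}]'

```text
clock: 19.38
tcp_pos: [538.9, 200.9, 123.5]
tool_rot: [0.645, 0.719, 0.192, 0.173]
ft_force: [-4.4, -3.0, 8.7]
grip_width: 12.1
finger_force: 25.0
```

```bash
python3 tgt.py
```

```text
19.3833 [538.9 200.9 123.5] to home (tool mm) [ 0.4 -0.7 -1.5] rot deg [-0.02  0.06 -0.03] q [ 0.37 -0.4   1.96 -0.15  1.08  0.3 ] F [-4.4 -3.   8.7]
```

>>> drive_tool --moves '[{"claw": 0.6,"linear": [0,0,0],"rot": [0,0,0]},{"claw": 0.6,"linear": [0,0,0],"rot": [0,0,0]},{"claw": 0.6,"linear": [0,0,0],"rot": [0,0,0]},{"claw": 0.6,"linear": [0,0,0],"rot": [0,0,0]},{"claw": 0.6,"linear": [0,0,-0.5],"rot": [0,0,0]},{"claw": 0.6,"linear": [0,0,-1],"rot": [0,0,0]},{"claw": 0.6,"linear": [0,0,-1],"rot": [0,0,0]},{"claw": 0.6,"linear": [0,0,-1],"rot": [0,0,0]},{"claw": 0.6,"linear": [0,0,-1],"rot": [0,0,0]},{"claw": 0.6,"linear": [0,0,-0.8],"rot": [0,0,0]},{"claw": 1,"linear": [0,0,0],"rot": [0,0,0]},{"claw": 1,"linear": [0,0,0],"rot": [0,0,0]}]'

```text
clock: 20.38
tcp_pos: [460.2, 192.7, 261.7]
tool_rot: [0.644, 0.719, 0.194, 0.173]
ft_force: [0.7, 0.6, 0.2]
grip_width: 25.4
finger_force: 0.0
```

```bash
python3 tgt.py; python3 snap.py w9; python3 - <<'E'
from h import *
p=P("w9");b0=np.array([554.8,202.2,94.8]);bx=np.array([.86,.098,.5]);by=np.array([-.112,.994,0]);bz=np.array([-.497,-.057,.866])
W=lambda x,y,z:b0+x*bx+y*by+z*bz
for nm,t in[("bar+",(0,48,12)),("bar-",(0,-48,12)),("tab+",(0,15,43)),("tab-",(0,-15,43)),("pad",(-17.2,74,115)),("hinge",(70,74,12))]: print(nm,proj("wrist",W(*t),p).round(1))
im=cv2.imread("pics/w9.png");hsv=cv2.cvtColor(im,cv2.COLOR_BGR2HSV)
m=cv2.inRange(hsv,(5,150,90),(18,255,255)); m[300:]=0
nn,l,st,c=cv2.connectedComponentsWithStats(m);k=1+np.argmax(st[1:,4]);x,y,w,h,_=st[k];print(st[k],[(yy,*np.flatnonzero(l[yy]==k)[[0,-1]].tolist()) for yy in range(y,y+h,8)])
m=cv2.inRange(hsv,(0,170,90),(4,255,255)); m[200:]=0; nn,l,st,c=cv2.connectedComponentsWithStats(m);k=1+np.argmax(st[1:,4]);print("red",st[k],c[k])
cv2.imwrite("pics/crop9.png",cv2.resize(im[40:340,180:480],(600,600)))
E
```

```text
20.3833 [460.2 192.7 261.7] to home (tool mm) [ -0.3  -1.7 157.8] rot deg [ 0.15 -0.03 -0.02] q [ 0.43 -0.63  1.87 -0.16  1.4   0.31] F [0.7 0.6 0.2]
20.3833 [460.2 192.7 261.7] [0.6444 0.7191 0.1939 0.1731] [ 0.43 -0.63  1.87 -0.16  1.4   0.31]
bar+ [324.5 169.2]
bar- [324.8 272.5]
tab+ [324.6 213.7]
tab- [324.7 249.1]
pad [295.1 142.9]
hinge [404.3 140.7]
[ 316  168   15  103 1432] [(168, 318, 329), (176, 317, 330), (184, 317, 330), (192, 317, 330), (200, 317, 330), (208, 317, 330), (216, 316, 330), (224, 316, 330), (232, 317, 330), (240, 317, 330), (248, 317, 330), (256, 318, 330), (264, 318, 330)]
red [ 261  117  155   52 5836] [328.38742289 140.73577793]
```

View pics/crop9.png

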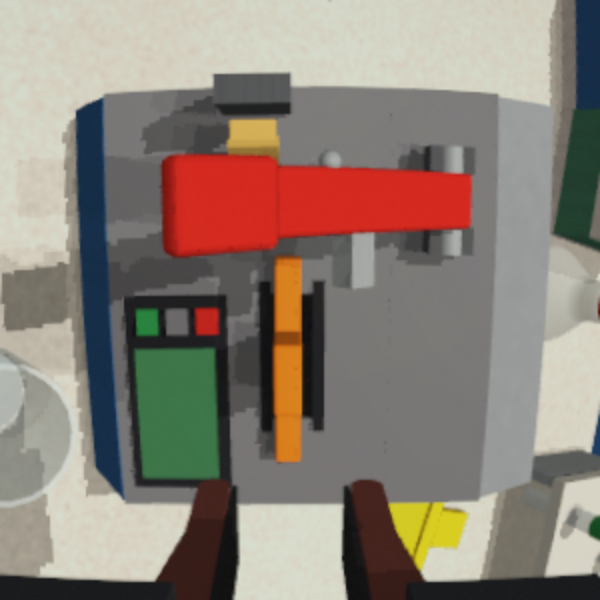

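The orange plate is home: its bar spans rows 168–271 against a predicted 169–272, at column 324. The lever pad is centred at about (290,142), the brass catch is on its far side at (307,110), and the toe is clear. With the fingers closed, I'll move over the pad.

>>> drive_tool --moves '[{"claw": 1,"linear": [0.8,-0.15,0],"rot": [0,0,0]},{"claw": 1,"linear": [0.8,-0.15,0],"rot": [0,0,0]},{"claw": 1,"linear": [0.8,-0.17,0],"rot": [0,0,0]},{"claw": 1,"linear": [0,0,0.6],"rot": [0,0,0]},{"claw": 1,"linear": [0,0,0.6],"rot": [0,0,0]},{"claw": 1,"linear": [0,0,0],"rot": [0,0,0]},{"claw": 1,"linear": [0,0,0],"rot": [0,0,0]},{"claw": 1,"linear": [0,0,0],"rot": [0,0,0]}]'

```text
clock: 21.1
tcp_pos: [457.9, 264.2, 221.4]
tool_rot: [0.645, 0.719, 0.192, 0.173]
ft_force: [0.3, -0.0, -0.4]
grip_width: 0.8
finger_force: 0.0
```

```bash
cat > bay.py <<'E'
from h import *
b0=np.array([554.8,202.2,94.8]);B=np.array([[.86,.098,.5],[-.112,.994,0],[-.497,-.057,.866]])
s=r.sense(); M=Ro.from_quat(s["tool_rot"]).as_matrix(); tip=np.array(s["tcp_pos"])+17*M[:,2]
print(s["clock"],"tip in bay",(B@(tip-b0)).round(1),"F in bay",(B@s["ft_force"]).round(1),"q",np.round(s["q"],2),s["grip_width"])
E
python3 bay.py
```

```text
21.1 tip in bay [-13.9  72.4 137.3] F in bay [ 0.  -0.  -0.5] q [ 0.61 -0.52  1.87 -0.25  1.33  0.5 ] 0.8000220221290808
```

>>> drive_tool --moves '[{"claw": 1,"linear": [-0.02,-0.3,0.58],"rot": [0,0,0]},{"claw": 1,"linear": [0,-0.3,0.58],"rot": [0,0,0]},{"claw": 1,"linear": [0,-0.24,0.42],"rot": [0,0,0]},{"claw": 1,"linear": [0,-0.24,0.42],"rot": [0,0,0]},{"claw": 1,"linear": [0,0,0],"rot": [0,0,0]},{"claw": 1,"linear": [0,0,0],"rot": [0,0,0]}]'

```text
clock: 21.6
tcp_pos: [460.0, 264.0, 155.1]
tool_rot: [0.645, 0.719, 0.193, 0.173]
ft_force: [-2.6, -1.6, 2.7]
grip_width: 0.6
finger_force: 1.3
```

```bash
python3 bay.py
```

```text
21.6 tip in bay [-45.3  72.   78.8] F in bay [-1.  -1.3  3.7] q [ 0.61 -0.51  1.98 -0.26  1.22  0.53] 0.5803137817882491
```

>>> drive_tool --moves '[{"claw": 1,"linear": [0,-0.18,0.43],"rot": [0,0,0]},{"claw": 1,"linear": [0,-0.16,0.43],"rot": [0,0,0]},{"claw": 1,"linear": [0,-0.1,0.35],"rot": [0,0,0]},{"claw": 1,"linear": [0,-0.05,0.3],"rot": [0,0,0]},{"claw": 1,"linear": [0,0,0.15],"rot": [0,0,0]},{"claw": 1,"linear": [0,0,0],"rot": [0,0,0]},{"claw": 1,"linear": [0,0,0],"rot": [0,0,0]}]'

```text
clock: 22.18
tcp_pos: [472.8, 265.9, 105.6]
tool_rot: [0.645, 0.719, 0.194, 0.173]
ft_force: [-0.3, 0.7, 4.7]
grip_width: 0.8
finger_force: 1.8
```

```bash
python3 bay.py
```

```text
22.1833 tip in bay [-58.8  72.5  29.5] F in bay [2.1 0.7 4.2] q [ 0.59 -0.46  2.03 -0.26  1.11  0.55] 0.7712435411386271
```

>>> drive_tool --moves '[{"claw": 1,"linear": [0,0,0.07],"rot": [0,0,0]},{"claw": 1,"linear": [0,0,0.07],"rot": [0,0,0]},{"claw": 1,"linear": [0,0,0],"rot": [0,0,0]},{"claw": 1,"linear": [0,0,0],"rot": [0,0,0]},{"claw": 1,"linear": [0,0,0],"rot": [0,0,0]}]'

```text
clock: 22.6
tcp_pos: [474.2, 266.1, 102.7]
tool_rot: [0.645, 0.719, 0.194, 0.173]
ft_force: [-11.1, -3.5, 14.3]
grip_width: 0.5
finger_force: 9.1
```

```bash
python3 bay.py
```

```text
22.6 tip in bay [-59.1  72.6  26.3] F in bay [-2.7 -2.2 18.1] q [ 0.59 -0.45  2.03 -0.26  1.1   0.55] 0.4933968522045435
```

>>> drive_tool --moves '[{"claw": 1,"linear": [0,0,0.06],"rot": [0,0,0]},{"claw": 1,"linear": [0,0,0],"rot": [0,0,0]},{"claw": 1,"linear": [0,0,0],"rot": [0,0,0]},{"claw": 1,"linear": [0,0,-0.3],"rot": [0,0,0]},{"claw": 1,"linear": [0,0,-0.3],"rot": [0,0,0]},{"claw": 1,"linear": [0,0,0],"rot": [0,0,0]},{"claw": 1,"linear": [0,0,0],"rot": [0,0,0]},{"claw": 1,"linear": [0,0,0],"rot": [0,0,0]}]'

```text
clock: 23.27
tcp_pos: [465.7, 264.5, 112.8]
tool_rot: [0.645, 0.719, 0.192, 0.172]
ft_force: [-1.0, 0.3, -0.8]
grip_width: 0.3
finger_force: 0.0
```

```bash
python3 bay.py
```

```text
23.2667 tip in bay [-61.6  71.9  39.3] F in bay [-1.2  0.4 -0.2] q [ 0.6  -0.48  2.03 -0.26  1.13  0.55] 0.2876574466648731
```

No force at 10 mm clearance, so the catch is holding. I'll retreat clear and verify with a view.

>>> drive_tool --moves '[{"claw": 1,"linear": [0,0,-0.8],"rot": [0,0,0]},{"claw": 1,"linear": [0,0,-1],"rot": [0,0,0]},{"claw": 1,"linear": [0,0,-1],"rot": [0,0,0]},{"claw": 1,"linear": [-0.8,0,-1],"rot": [0,0,0]},{"claw": 1,"linear": [-0.8,0,-1],"rot": [0,0,0]},{"claw": 1,"linear": [0,0,0],"rot": [0,0,0]},{"claw": 1,"linear": [0,0,0],"rot": [0,0,0]},{"claw": 1,"linear": [0,0,0],"rot": [0,0,0]},{"claw": 1,"linear": [0,0,0],"rot": [0,0,0]}]'

```text
clock: 24.02
tcp_pos: [399.6, 209.5, 236.1]
tool_rot: [0.645, 0.72, 0.191, 0.172]
ft_force: [-0.7, -0.5, 0.1]
grip_width: 0.6
finger_force: 0.0
```

```bash
python3 bay.py; python3 snap.py w10; python3 - <<'E'
from h import *
a=cv2.imread("pics/w10.png")[40:340,160:480]; S=r.get_image("side")[:,:,::-1]
b=cv2.resize(S[140:380,225:405],(480//1,640//1))[:600]
A=cv2.resize(a,(320,300)); o=np.zeros((600,800,3),np.uint8); o[:300,:320]=A; o[:600,320:800]=cv2.resize(S[140:380,225:405],(480,600)); cv2.imwrite("pics/crop10.png",o)
p=P("w10");b0=np.array([554.8,202.2,94.8]);Bm=np.array([[.86,.098,.5],[-.112,.994,0],[-.497,-.057,.866]])
for nm,t in[("pad@.70",(-62.5,74,34.5)),("pad@0",(-17,74,115)),("bar+",(0,48,12)),("bar-",(0,-48,12))]: print(nm,proj("wrist",b0+np.array(t)@Bm,p).round(1))
hsv=cv2.cvtColor(cv2.imread("pics/w10.png"),cv2.COLOR_BGR2HSV)
m=cv2.inRange(hsv,(5,150,90),(18,255,255)); m[320:]=0
nn,l,st,c=cv2.connectedComponentsWithStats(m);k=1+np.argmax(st[1:,4]);print("orange",st[k])
m=cv2.inRange(hsv,(0,170,90),(4,255,255)); m[250:]=0; nn,l,st,c=cv2.connectedComponentsWithStats(m);k=1+np.argmax(st[1:,4]);print("red",st[k])
E
```

```text
24.0167 tip in bay [-62.1  24.6 182.1] F in bay [-0.6 -0.4  0.4] q [ 0.57 -0.76  1.99 -0.23  1.45  0.44] 0.5850530339304699
24.0167 [399.6 209.5 236.1] [0.6449 0.7198 0.1908 0.1721] [ 0.57 -0.76  1.99 -0.23  1.45  0.44]
pad@.70 [326.7 167.6]
pad@0 [399.4 180.5]
bar+ [395.3 194.3]
bar- [390.2 291.1]
orange [ 382  192   23   98 1504]
red [ 303  149  171   36 4914]
```

View pics/crop10.png

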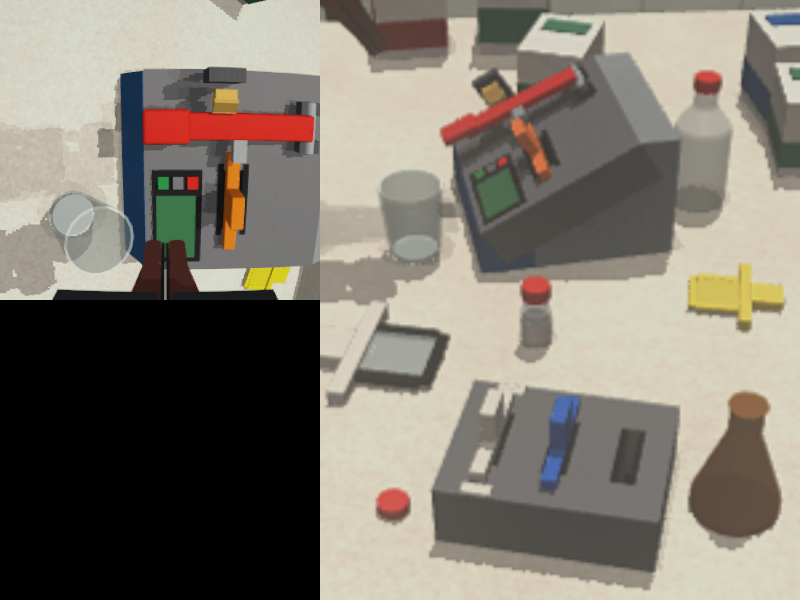

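The lever stays down by itself, with its pad at about (326,167) as predicted for 0.70 rad. The toe is over the orange bar, the white plate sits in the tagged slot, and nothing else has moved.

```bash
python3 -c "
from workcell import r
print(r.finish_job())"
```

```text
the job is handed in; nothing more can be done
None
```

I handed the job in at about 24 s on the robot clock. The white plate is down in the white-tagged rack slot, the orange plate is home in the photometer, and the lever is held down by its catch. In the last pictures the other things stood where they were. `finish_job` returned no verdict.

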